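# Code reader station: pack the read tin, read the next

### The arm

A 6-joint arm with a two-finger parallel gripper is mounted at the origin on a cart in front of the work surface, level with it; the furniture and walls round the work are solid. World frame = base frame: x ahead of the robot, y to its left, z up, the work surface at z = 0. Lengths are in m, angles in rad, forces in N, time in s.
With the tool pointing down it reaches from about 0.225 to 0.725 m from the base axis. Payload 3.1 kg.
Tool frame: the origin (TCP) lies midway between the tips of the shut fingers; the grasp point (between the pads) lies 19 mm behind it; z points along the fingers, y is the direction in which the jaws open and shut (so a half turn about z gives the same grasp; the last joint's range is limited). The gripper opens to 85 mm and grips with 20 to 120 N. Pads are 22 mm wide; open, the fingers measure 114 mm over their backs; the gripper's body (76 mm by 85 mm) begins 54 mm behind the grasp point. The pads swing forward as they close: fully open they stand 13 mm farther back than shut.
Start: joints at [1.161, 0.048, 0.099, 1.622, 0, 1.443], TCP at [0.146, 0.504, 0.231] pointing down, gripper open.
Joint ranges: [-2.91, 2.91], [-0.99, 1.94], [-1.21, 1.42], [-2.12, 2.29], [-1.49, 1.47], [-3.14, 3.14]. Speed limits (rad/s): [2.79, 2.79, 3.14, 3.14, 3.14, 3.14].

### API

Orientations are given as a rotation vector (axis times angle).
In Python, from bench import arm gives the robot as it stands. Calls block until the motion is done:
- arm.goto(position, orientation): joint-space move of the TCP to a pose.
- arm.servo_line(position, rot=None, vel=0.15, f_stop=None): straight line of the TCP; rot=None keeps the orientation; vel is the mean speed in m/s. With f_stop (N) it stops when the force on the tool has changed by that much, and returns True; else False.
- arm.set_joints(angles): joint-space move.
- arm.set_gripper(opening, f_grip=None): opening from 0.0 (shut) to 1.0 (fully open); f_grip is the grip in N (None keeps the last); returns when the fingers have stopped.
- arm.dwell(seconds).
- arm.ik(position, orientation): joint angles nearest the present ones, or None.
- arm.sense(): the state.
- arm.camera(name): name is "scene" or "side" or "wrist"; returns (picture, depth): 384x512x3 uint8, blue, green, red; 384x512 float32, m along the optical axis (not along the pixel's ray), 0 where there is no reading.
- arm.camera_info(name): a dict with "mtx" (3x3 intrinsics, pixels), "k1" (the pictures are not rectified: a ray, as slopes to the right and down, at radius r is drawn at 1 + k1 r^2 times it, then the intrinsics apply), "rvec" (rotation vector, rad) and "tvec" (3), from world to camera coordinates, as OpenCV has them; the wrist camera has in their place "tool_from_camera" (4x4, takes a point from camera to tool coordinates, whose origin is the TCP and whose axes are the flange's). Camera axes: x right, y down, z forward; pixel columns grow to the right and rows downward; lengths in m; the calibration is good to about 2 mm. A picture is of the moment at which its call begins: read the wrist's pose just before it. camera_info takes no time and is no camera call.
A pose or a line that the arm cannot do raises arm.PlanningError and nothing moves.
- arm.close_job(): hands the job in, once; it reports no verdict.
The state is a dict: "time": time; "joint_positions": joint angles; "qvel": joint speeds; "joint_efforts": joint torques, N m; "tcp_pos": TCP position; "tool_rot": TCP orientation; "ft_force": force on the tool from outside, world axes, zero at the start; "torque": the same for the moment, N m; "gripper_width": opening from 0.0 (shut) to 1.0 (fully open).
Only numpy, scipy, OpenCV 4.12 (cv2) and the standard library are available. Lean on these libraries where they do the work, as an engineer would, in place of code of your own. Each camera call takes 0.05 s, during which the arm holds its last target. There are 200 camera calls.

### The job

Move the tin that stands on the round pad of the code reader into the empty pocket of the packing tray, then stand the waiting tin from the wooden board upright in the middle of the round pad. Then squeeze the reader's trigger fully against its grip, hold it for half a second and let it spring back, leaving the tin on the pad. Never pull the trigger without the waiting tin on the pad, keep the tins upright, and leave the other tins where they are.

Things in the scene. Friction and masses are not known exactly. Their poses are not given: they have to be found in the camera images.
- stand: fixed stand, plate 100 x 250 x 6 mm (its x, y), origin at the centre of its underside; a pistol-grip code reader lies on its side on it, looking along +y. Head: x -30..30, y -126..-20, z 31..90 mm. Grip: level bar from the head towards -x, ends at x -136, y -105..-75, z 44..72 mm, nothing beneath. Round pad 92 mm wide, top z 10 mm, centred at x 0, y 75 mm
- pad (a point): centre of the round pad's top face, 10 mm above the table; axes as the stand's
- grip_mid (a point): point midway between the back of the grip and the outer face of the fully squeezed trigger (42 mm apart along stand y), 58 mm above the table; axes as the stand's. Fingers that close along stand y here squeeze grip and trigger together
- trigger (a joint): sprung trigger, rad: 0 released, 0.35 fully squeezed (about 9 N). Black blade 68 mm long, 18 high, 10 thick, on the +y side of the grip, mid-height z 58 mm, hinged about an upright pin at stand x -33, y -68 mm; it runs towards -x, at rest splayed 0.35 rad away from the grip, squeezed parallel with it
- trigger_face (a point): point on the trigger's outer face, 50 mm from its hinge pin, 58 mm above the table; at rest 61 mm from the back of the grip
- tray: fixed plywood packing tray 192 x 100 mm (tray x and y), walls and floor 4 mm thick, 18 mm high, one cross wall making two pockets of about 90 x 92 mm; origin at the centre of its underside
- free_pocket (a point): centre of the empty pocket's floor (tray x = -47 mm), 4 mm above the table
- full_pocket (a point): centre of the floor of the pocket that holds a packed tin (tray x = +47 mm)
- board: fixed waiting board of pale wood, 100 x 100 x 5 mm; origin at the centre of its underside. One tin waits on it
- coded_tin: tin already read, standing on the round pad: plain wax-filled food tin, 70 mm diameter, metal body 74 mm high (a thin wick tab sticks up to about 18 mm more), 0.2 to 0.4 kg; origin at the centre of its underside, z up along its axis
- next_tin: tin waiting on the wooden board: plain wax-filled food tin, 70 mm diameter, metal body 74 mm high (a thin wick tab sticks up to about 18 mm more), 0.2 to 0.4 kg; origin at the centre of its underside, z up along its axis
- packed_tin: bystander tin already in the tray: plain wax-filled food tin, 70 mm diameter, metal body 74 mm high (a thin wick tab sticks up to about 18 mm more), 0.2 to 0.4 kg; origin at the centre of its underside, z up along its axis
- neighbour_far: bystander tin on the table close beside the board: plain wax-filled food tin, 70 mm diameter, metal body 74 mm high (a thin wick tab sticks up to about 18 mm more), 0.2 to 0.4 kg; origin at the centre of its underside, z up along its axis
- neighbour_near: bystander tin on the table close beside the board, across from the other one: plain wax-filled food tin, 70 mm diameter, metal body 74 mm high (a thin wick tab sticks up to about 18 mm more), 0.2 to 0.4 kg; origin at the centre of its underside, z up along its axis
Not all that is in view belongs to the job. Leave any blue or purple look-alike of the next_tin alone.

How it is judged:
On the way, in this order (a step that is already met when the one before it is completed fails the run):
1. the read tin stands released in the empty pocket of the tray (horizontal distance between coded_tin and free_pocket below 0.02 m and z of coded_tin in the frame of free_pocket below 0.006 m and angle between coded_tin's own z axis and vertical below 0.1 rad and contact force between the fingers and coded_tin below 0.3 N and linear speed of coded_tin below 0.01 m/s), for 0.2 s.
2. the waiting tin stands released on the middle of the pad (horizontal distance between next_tin and pad below 0.015 m and z of next_tin in the frame of pad below 0.005 m and angle between next_tin's own z axis and vertical below 0.1 rad and contact force between the fingers and next_tin below 0.3 N and linear speed of next_tin below 0.01 m/s), for 0.2 s.
3. the trigger is squeezed fully (over 0.30 rad) and held 0.3 s with the waiting tin on the pad (horizontal distance between next_tin and pad below 0.015 m and z of next_tin in the frame of pad below 0.005 m and angle between next_tin's own z axis and vertical below 0.1 rad and value of joint trigger above 0.3 rad), for 0.3 s.
4. the trigger has sprung back (under 0.03 rad) (horizontal distance between next_tin and pad below 0.015 m and z of next_tin in the frame of pad below 0.005 m and angle between next_tin's own z axis and vertical below 0.1 rad and value of joint trigger below 0.03 rad), for 0.2 s.
At the end, for the whole second after the job is handed in: Read tin upright on the floor of the free pocket (within 20 mm of its centre), waiting tin upright within 15 mm of the pad's centre, both at rest; trigger under 0.03 rad; packed tin in its pocket, bystander tins within 30 mm of their start (all of step 4 and horizontal distance between coded_tin and free_pocket below 0.02 m and z of coded_tin in the frame of free_pocket below 0.006 m and angle between each of coded_tin, packed_tin's own z axis and vertical below 0.1 rad and horizontal distance between packed_tin and full_pocket below 0.02 m and z of packed_tin in the frame of full_pocket below 0.006 m and linear speed of each of coded_tin, next_tin below 0.01 m/s and distance of each of packed_tin, neighbour_far, neighbour_near from where it was at the start of the episode below 0.03 m); the robot touches nothing.
It fails at once if the trigger is pulled past half way without the waiting tin on the pad (value of joint trigger above 0.175 rad and not (horizontal distance between next_tin and pad below 0.015 m and z of next_tin in the frame of pad below 0.005 m and angle between next_tin's own z axis and vertical below 0.1 rad)).
It fails at once if a handled tin is tipped by more than 0.5 rad (angle between any of coded_tin, next_tin's own z axis and vertical above 0.5 rad).
It fails at once if a bystander tin is shifted by more than 30 mm or tipped (distance of any of packed_tin, neighbour_far, neighbour_near from where it was at the start of the episode above 0.03 m or angle between any of packed_tin, neighbour_far, neighbour_near's own z axis and vertical above 0.3 rad).
It also fails if it takes over 64 s, if anything falls off the work surface, if the arm or the gripper's body presses on something with over 40 N, if the wrist force passes 120 N, or if a joint passes its speed limit or range.

## Working session

There is one attempt and no reset: what is moved stays moved. The work goes in short steps, each a Python script; the robot and the scene stay as the last script left them, time stands still between calls to the robot, and variables do not carry over. Pictures are saved under pics/ and viewed, about 8 in all and at most 12, crops included, and the job is handed in when it is done.

```bash
mkdir -p pics; ls
python3 - <<'E'
from bench import arm
import cv2,numpy as np,pickle
d={}
for n in ("scene","side","wrist"):
    p,z=arm.camera(n); d[n]=(p,z,arm.camera_info(n)); cv2.imwrite(f"pics/{n}0.png",p)
    print(n,d[n][2])
d['s']=arm.sense(); pickle.dump(d,open("d0.pkl","wb")); print(d['s'])
cv2.imwrite("pics/both0.png",cv2.resize(np.hstack([d["scene"][0],d["side"][0]]),(800,300)))
E
```

```text
pics
scene {'mtx': array([[375.28533819,   0.        , 255.15424958],
       [  0.        , 375.28533819, 192.58057158],
       [  0.        ,   0.        ,   1.        ]]), 'k1': -0.12037049073283777, 'rvec': array([ 1.91568439, -0.89170026,  0.49807922]), 'tvec': array([-0.28229925,  0.25864079,  0.75935655])}
side {'mtx': array([[487.60765456,   0.        , 252.1478531 ],
       [  0.        , 487.60765456, 191.65546449],
       [  0.        ,   0.        ,   1.        ]]), 'k1': -0.18483990575628742, 'rvec': array([ 2.02889001, -0.90113012,  0.50446952]), 'tvec': array([-0.29533622,  0.27775154,  1.11909137])}
wrist {'mtx': array([[269.77484057,   0.        , 252.89730066],
       [  0.        , 269.77484057, 192.87544791],
       [  0.        ,   0.        ,   1.        ]]), 'k1': -0.0018052101198507155, 'tool_from_camera': array([[-2.46795677e-04, -9.45909408e-01, -3.24430780e-01,
         8.40786730e-02],
       [ 9.99999836e-01, -4.00834466e-04,  4.07968246e-04,
         4.73742417e-04],
       [-5.15944040e-04, -3.24430627e-01,  9.45909352e-01,
        -1.42901693e-01],
       [ 0.00000000e+00,  0.00000000e+00,  0.00000000e+00,
         1.00000000e+00]])}
{'time': 0.15, 'joint_positions': array([ 1.16118859e+00,  4.86219461e-02,  9.79188175e-02,  1.62198460e+00,
       -1.41815288e-06,  1.44300547e+00]), 'qvel': array([-0.00063748, -0.00202027,  0.00450914, -0.00138981,  0.001743  ,
        0.00068515]), 'joint_efforts': array([ 1.81609135e-03, -3.39261210e+01,  3.20422769e+01,  1.53707567e-02,
       -2.96757025e-05, -4.22322742e-06]), 'tcp_pos': array([0.14581757, 0.50384155, 0.23034505]), 'tool_rot': array([-4.41142962e-01, -3.10995868e+00,  2.86453500e-03]), 'ft_force': array([ 0.94359352, -0.05141289, -0.18978604]), 'torque': array([-0.00661794, -0.00677664, -0.04643345]), 'gripper_width': 0.9988338624334179}
```

View pics/scene0.png

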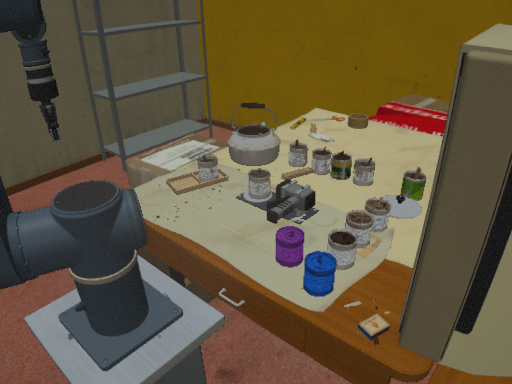

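View pics/side0.png

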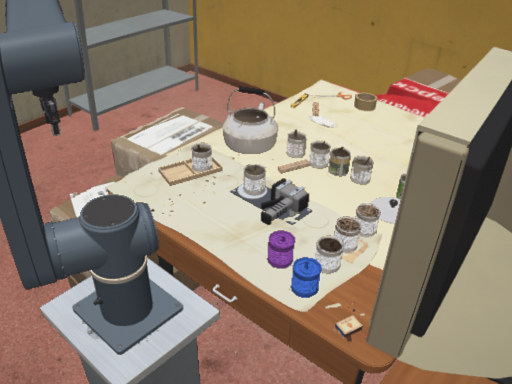

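Scene: tray at (197,181) with a tin in its far/right pocket; the tin on the pad is at (259,185) and the reader at (290,198). A row of three tins sits at (342,248), (359,228) and (376,213), with pale wood at (370,240). The decoys are the purple tin (290,246), the blue tin (320,273) and the row at the back (298–364,150–172). Next: a crop check, plus heights from depth.

```bash
cat > h.py <<'E'
import cv2,numpy as np
from scipy.spatial.transform import Rotation as R
def rays(info,shape=(384,512)):
    K=info["mtx"];v,u=np.mgrid[:shape[0],:shape[1]].astype(float)
    dx=(u-K[0,2])/K[0,0];dy=(v-K[1,2])/K[1,1];x,y=dx.copy(),dy.copy()
    for _ in range(15):
        f=1+info["k1"]*(x*x+y*y);x=dx/f;y=dy/f
    return np.dstack([x,y,np.ones_like(x)])
def campose(info,s=None):
    if "rvec" in info:
        M=R.from_rotvec(info["rvec"]).as_matrix();return M.T,-M.T@info["tvec"]
    T=info["tool_from_camera"];W=R.from_rotvec(s["tool_rot"]).as_matrix()
    return W@T[:3,:3],W@T[:3,3]+s["tcp_pos"]
def cloud(z,info,s=None):
    A,t=campose(info,s);P=(rays(info)*z[...,None])@A.T+t;P[z<=0]=np.nan;return P
def onplane(info,h,s=None):
    A,t=campose(info,s);D=rays(info)@A.T;return t+D*((h-t[2])/D[...,2])[...,None]
def topview(P,img,x0,x1,y0,y1,r=0.001):
    """orthographic map: rows = x decreasing, cols = y decreasing"""
    o=np.zeros((int((x1-x0)/r),int((y1-y0)/r),3),np.uint8);H=np.full(o.shape[:2],-1.)
    ok=np.isfinite(P).all(2)&(P[...,0]>x0)&(P[...,0]<x1)&(P[...,1]>y0)&(P[...,1]<y1)
    p=P[ok];c=img[ok];k=np.argsort(p[:,2]);p=p[k];c=c[k]
    i=((x1-p[:,0])/r).astype(int).clip(0,o.shape[0]-1);j=((y1-p[:,1])/r).astype(int).clip(0,o.shape[1]-1)
    o[i,j]=c;H[i,j]=p[:,2];return o,H
E
python3 - <<'E'
import pickle;from h import *
d=pickle.load(open("d0.pkl","rb"))
img,z,info=d["scene"];cv2.imwrite("pics/crop1.png",cv2.resize(img[135:300,150:420],None,fx=2.9,fy=2.9,interpolation=2))
for n in("scene","side"):
    img,z,info=d[n];P=cloud(z,info);on=(abs(P[...,2])<.01);print(n,"table z med",np.nanmedian(P[on][:,2]))
    m=((P[...,2]>.045)&(P[...,2]<.082)&(P[...,0]>.1)&(P[...,0]<.9)&(abs(P[...,1])<.75)).astype(np.uint8)
    N,L,st,_=cv2.connectedComponentsWithStats(m)
    for i in range(1,N):
        if st[i,4]<60: continue
        p=P[L==i];e=p[p[:,2]>.064]
        if len(e)<8: continue
        c=(e.max(0)+e.min(0))/2
        print(st[i],np.round(c,3),"ext",np.round(np.ptp(e[:,:2],0),3),"zmax",round(p[:,2].max(),3))
E
```

```text
scene table z med 0.0008394230602492558
[239 129  30   6 124] [0.858 0.374 0.073] ext [0.082 0.088] zmax 0.082
[228 136  53  21 545] [0.785 0.313 0.073] ext [0.174 0.181] zmax 0.082
[289 142  19  14 213] [0.851 0.152 0.072] ext [0.066 0.068] zmax 0.08
[312 148  40  21 552] [0.856 0.014 0.073] ext [0.08  0.146] zmax 0.082
[197 154  21  18 306] [0.556 0.323 0.073] ext [0.071 0.073] zmax 0.081
[354 158  22  17 279] [ 0.867 -0.106  0.072] ext [0.065 0.067] zmax 0.079
[248 169  23  21 350] [0.57  0.099 0.073] ext [0.068 0.068] zmax 0.082
[403 171  23  18 307] [ 0.869 -0.275  0.073] ext [0.063 0.066] zmax 0.082
[267 187  48  36 928] [ 0.505 -0.044  0.073] ext [0.158 0.107] zmax 0.082
[ 327  197   64   58 1666] [ 0.545 -0.255  0.073] ext [0.265 0.075] zmax 0.082
[276 226  28  27 621] [ 0.38  -0.156  0.073] ext [0.069 0.066] zmax 0.082
[304 251  33  31 815] [ 0.34  -0.263  0.072] ext [0.07  0.071] zmax 0.081
[400 309  51  48 800] [ 0.294 -0.506  0.073] ext [0.037 0.095] zmax 0.082
side table z med 0.0018709641576030167
[234 113  33  10 244] [0.857 0.376 0.073] ext [0.087 0.092] zmax 0.082
[2
[... 173 characters left out ...]
 0.072] ext [0.085 0.148] zmax 0.081
[191 142  21  20 334] [0.559 0.324 0.073] ext [0.072 0.075] zmax 0.082
[352 156  22  17 298] [ 0.867 -0.105  0.071] ext [0.066 0.068] zmax 0.078
[244 164  22  23 328] [0.572 0.102 0.073] ext [0.067 0.071] zmax 0.082
[398 174   9  17  85] [ 0.872 -0.252  0.072] ext [0.055 0.025] zmax 0.08
[261 187  49  38 887] [ 0.507 -0.042  0.073] ext [0.163 0.107] zmax 0.082
[ 316  203   65   59 1598] [ 0.546 -0.255  0.073] ext [0.265 0.076] zmax 0.082
[268 230  28  27 572] [ 0.383 -0.154  0.073] ext [0.072 0.069] zmax 0.081
[292 257  30  29 670] [ 0.342 -0.263  0.073] ext [0.071 0.069] zmax 0.081
[367 315  40  38 470] [ 0.295 -0.505  0.073] ext [0.035 0.094] zmax 0.082
```

View pics/crop1.png

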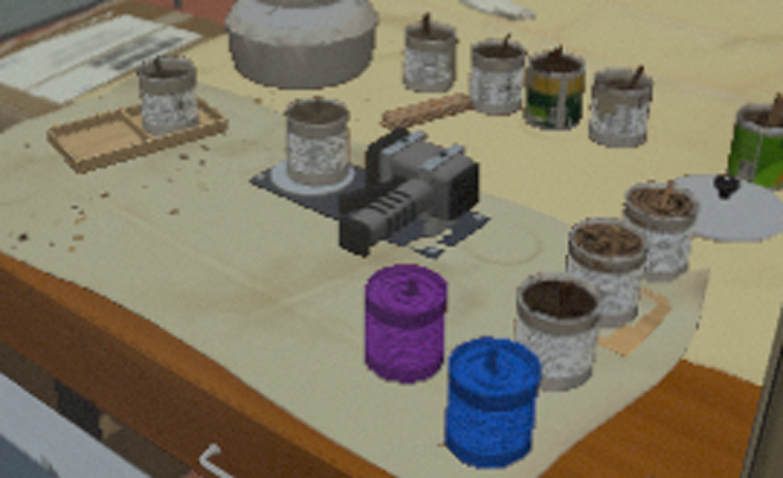

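Candidates in the scene picture: row of three (342,248)/(359,228)/(376,213), purple (290,246), blue (320,273), back row (298–364,150–172), packed tin (207,168). The pale board shows only under the middle of the row, so next_tin is (359,228). The pad tin is (259,185), and the empty pocket is the tray's left one at (185,182). Now I'll measure with the wrist camera from above.

```bash
cat >> h.py <<'E'
def down(psi):
    c,s=np.cos(psi),np.sin(psi)
    return R.from_matrix(np.array([[c,s,0],[s,-c,0],[0,0,-1.]])).as_rotvec()
E
python3 - <<'E'
from bench import arm
import pickle;from h import *
for psi in (0,1.57,3.14,-1.57):
    for p in ([.45,-.1,.33],[.55,.1,.2],[.45,.25,.33],[.54,-.255,.2]):
        q=arm.ik(p,down(psi));print(psi,p,None if q is None else np.round(q,2))
d=[]
for p in ([.45,.22,.33],[.43,-.12,.33]):
    arm.goto(p,down(np.pi)); s=arm.sense();im,z=arm.camera("wrist");d.append((im,z,arm.camera_info("wrist"),s));print(s["time"],s["tcp_pos"],s["joint_positions"])
pickle.dump(d,open("d1.pkl","wb"))
P=np.concatenate([cloud(z,i,s) for im,z,i,s in d]);I=np.concatenate([x[0] for x in d])
o,H=topview(P,I,.25,.80,-.36,.42)
o=cv2.morphologyEx(o,cv2.MORPH_CLOSE,np.ones((3,3)))
cv2.imwrite("pics/top1.png",o)
E
```

```text
0 [0.45, -0.1, 0.33] [-0.36 -0.07  0.18  1.82  0.    2.78]
0 [0.55, 0.1, 0.2] [ 0.06  0.13  0.13  1.57  0.   -3.08]
0 [0.45, 0.25, 0.33] [ 0.38  0.07  0.32  1.82  0.   -2.76]
0 [0.54, -0.255, 0.2] [-0.55  0.23  0.24  1.58  0.    2.59]
1.57 [0.45, -0.1, 0.33] [-0.36 -0.07  0.18  1.82  0.    1.21]
1.57 [0.55, 0.1, 0.2] [0.06 0.13 0.13 1.57 0.   1.63]
1.57 [0.45, 0.25, 0.33] [0.38 0.07 0.32 1.82 0.   1.95]
1.57 [0.54, -0.255, 0.2] [-0.55  0.23  0.24  1.58  0.    1.02]
3.14 [0.45, -0.1, 0.33] [-0.36 -0.07  0.18  1.82  0.   -0.36]
3.14 [0.55, 0.1, 0.2] [0.06 0.13 0.13 1.57 0.   0.06]
3.14 [0.45, 0.25, 0.33] [0.38 0.07 0.32 1.82 0.   0.38]
3.14 [0.54, -0.255, 0.2] [-0.55  0.23  0.24  1.58  0.   -0.55]
-1.57 [0.45, -0.1, 0.33] [-0.36 -0.07  0.18  1.82  0.   -1.94]
-1.57 [0.55, 0.1, 0.2] [ 0.06  0.13  0.13  1.57  0.   -1.51]
-1.57 [0.45, 0.25, 0.33] [ 0.38  0.07  0.32  1.82  0.   -1.19]
-1.57 [0.54, -0.255, 0.2] [-0.55  0.23  0.24  1.58  0.   -2.13]
1.725 [0.44957747 0.22060427 0.32975115] [3.21909555e-01 3.57255771e-02 2.85797176e-01 1.82138919e+00
 4.30704647e-04 3.21074133e-01]
3.0583 [ 0.43028463 -0.11915867  0.33005371] [-4.20976365e-01 -1.04743162e-01  1.49854507e-01  1.82529204e+00
  5.75956878e-04 -4.22202718e-01]
```

View pics/top1.png

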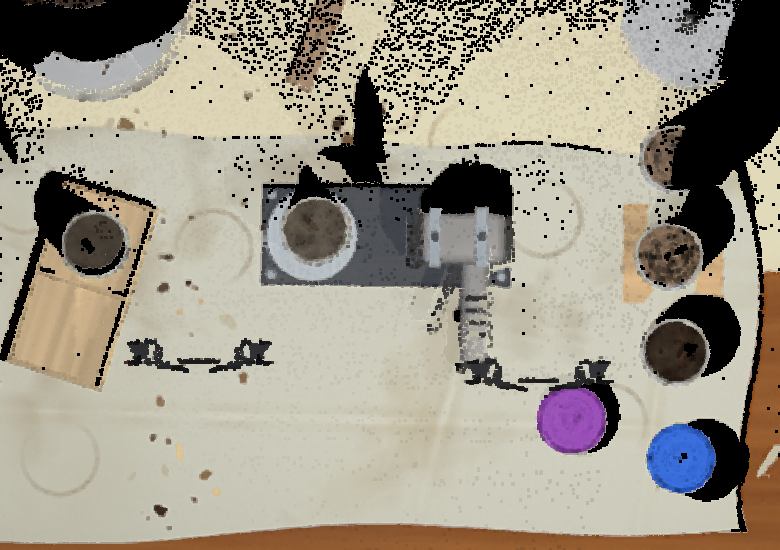

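Top map (1 mm/px): pad tin (316,231), white pad (312,236), stand cols 262–512 and rows 184–286, grip (475,310), trigger (438,300). Next tin (668,256) on the pale board, neighbours (675,155) and (675,350), tray around (80,285) with the empty pocket near (68,330). Now precise fits.

Run:
```python
import pickle;from h import *
d=pickle.load(open("d1.pkl","rb"))
def w(c): return np.round([.80-c[1]/1000,.42-c[0]/1000],4)
for k,(im,z,i,s) in enumerate(d):
    P=cloud(z,i,s);t=P[...,2][abs(P[...,2])<.006];print("view",k,"table",np.round(np.median(t),4))
    o,H=topview(P,im,.25,.80,-.36,.42);oc=cv2.morphologyEx(o,cv2.MORPH_CLOSE,np.ones((3,3)))
    for nm,xy,h in(("pad tin",(.569,.104),.084),("next",(.545,-.25),.079),("far",(.645,-.25),.074),("near",(.45,-.255),.074),("packed",(.556,.325),.078)):
        near=np.hypot(P[...,0]-xy[0],P[...,1]-xy[1])<.05
        e=P[near&(P[...,2]>h-.007)&(P[...,2]<h+.004)]
        if len(e)<100: continue
        (c,r)=cv2.minEnclosingCircle((e[:,:2]*1000).astype(np.float32))
        zs=e[:,2];rr=np.hypot(*(e[:,:2]-np.array(c)/1000).T)
        near_all=P[near];print(nm,np.round(c,1),"r",round(r,1),"n",len(e),"rim z",np.round(np.percentile(zs,[50,95]),4),"max",np.round(near_all[:,2].max(),3))
    hsv=cv2.cvtColor(oc,cv2.COLOR_BGR2HSV);rr,cc=np.mgrid[:o.shape[0],:o.shape[1]]
    # tray: walls, height 14..22mm
    def rect(m,nm):
        N,L,st,_=cv2.connectedComponentsWithStats(cv2.morphologyEx(m.astype(np.uint8),cv2.MORPH_CLOSE,np.ones((5,5))))
        if N<2: return
        j=1+np.argmax(st[1:,4]);p=np.argwhere(L==j)[:,::-1].astype(np.float32)
        r=cv2.minAreaRect(p);print(nm,"c",w(r[0]),"size",np.round(r[1],1),"ang",round(r[2],2),"n",len(p))
    if k==0: rect((H>.012)&(H<.024)&(cc<180)&(rr>160)&(rr<400),"traywalls")
    rect((H>.001)&(H<.0095)&(hsv[...,2]<120)&(cc>240)&(cc<530)&(rr>170)&(rr<300),"stand")
    m=(H>.006)&(H<.0135)&(hsv[...,2]>150)&(cc>240)&(cc<370)&(rr>180)&(rr<300)
    p=np.argwhere(m)[:,::-1].astype(np.float32)
    if len(p)>100: c,r=cv2.minEnclosingCircle(p);print("pad",w(c),round(r,1),np.median(H[m]))
    if k==1:
        rect((H>.035)&(H<.078)&(rr>275)&(rr<365)&(cc>450)&(cc<500),"grip")
        rect((H>.035)&(H<.072)&(rr>268)&(rr<365)&(cc>415)&(cc<455),"trigger")
        rect((H>.002)&(H<.009)&(cc>610)&(rr>195)&(rr<310)&(hsv[...,1]>75),"board")
```

```text
view 0 table 0.0015
pad tin [569.2 104.2] r 34.8 n 1281 rim z [0.0806 0.0841] max 0.096
packed [555.8 325.3] r 35.0 n 445 rim z [0.0775 0.0799] max 0.096
traywalls c [0.515  0.3382] size [100.8 192.5] ang 17.78 n 2017
stand c [0.564  0.0565] size [ 98. 203.] ang 90.0 n 8030
pad [0.5643 0.1171] 54.1 0.0099713463618257
view 1 table 0.0015
pad tin [569.8 103.9] r 35.7 n 1292 rim z [0.0808 0.0842] max 0.097
next [ 543.5 -250.2] r 34.8 n 1115 rim z [0.0742 0.0793] max 0.091
far [ 641.6 -252.5] r 34.0 n 530 rim z [0.0696 0.0739] max 0.089
near [ 448.3 -255.8] r 35.0 n 982 rim z [0.0685 0.0745] max 0.091
packed [559.8 308.3] r 29.5 n 176 rim z [0.0766 0.0797] max 0.081
stand c [0.5647 0.0742] size [167.1  99.4] ang 0.78 n 5469
pad [0.5596 0.1138] 52.9 0.010189195135067608
grip c [ 0.48  -0.052] size [88. 42.] ang 90.0 n 2626
trigger c [ 0.4986 -0.0231] size [10.8 68.3] ang 19.65 n 601
board c [ 0.5475 -0.217 ] size [95. 28.] ang 90.0 n 1672
```

Run:
```python
import pickle;from h import *
from scipy.optimize import least_squares
d=pickle.load(open("d1.pkl","rb"))
for k,(im,z,i,s) in enumerate(d):
    hsv=cv2.cvtColor(im,cv2.COLOR_BGR2HSV);G=onplane(i,.0075,s);P=cloud(z,i,s)  # rays on plate height incl. table offset .0015
    V=hsv[...,2];X,Y=G[...,0],G[...,1]
    dark=(V<125)&(P[...,2]<.012)
    for nm,lo,hi in(("x-edges y.06-.14",.06,.145),("y-.05..0",-.06,0)):
        print(nm,end=" ")
        for a,b in((.49,.54),(.59,.64)):
            e=[]
            for y in np.arange(lo,hi,.005):
                q=dark&(abs(Y-y)<.0025)&(X>.48)&(X<.65)
                if q.sum()<5: continue
                e.append(X[q].min() if a<.55 else X[q].max())
            print(np.round(np.percentile(e,[20,50,80]),4) if e else None,end=" ")
        print()
    q=dark&(X>.52)&(X<.61)&(Y>-.13)&(Y<.2);print("y ext",np.round(np.percentile(Y[q],[0.1,99.9]),4))
    G=onplane(i,.0115,s);X,Y=G[...,0],G[...,1];r=np.hypot(X-.565,Y-.108);a=np.arctan2(Y-.108,X-.565)
    w=(V>150)&(r<.056)&(r>.038)&(P[...,2]<.014);pts=[]
    for b in np.arange(-np.pi,np.pi,.15):
        q=w&(abs(a-b)<.075)
        if q.sum()>3:
            j=np.argmax(np.where(q,r,0));pts.append((X.flat[j],Y.flat[j]))
    pts=np.array(pts);f=least_squares(lambda p:np.hypot(pts[:,0]-p[0],pts[:,1]-p[1])-p[2],[.565,.108,.046],loss="soft_l1",f_scale=.001)
    print(k,"pad",np.round(f.x,4),len(pts),"res",np.round(np.median(abs(f.fun)),4))
```

```text
x-edges y.06-.14 [0.5157 0.5157 0.5158] [0.5199 0.5331 0.6108] 
y-.05..0 [0.5135 0.5139 0.5143] [0.5425 0.5449 0.5489] 
y ext [-0.0524  0.158 ]
0 pad [0.5662 0.1135 0.0507] 30 res 0.0013
x-edges y.06-.14 [0.5145 0.516  0.516 ] [0.5199 0.5338 0.6116] 
y-.05..0 [0.5141 0.5141 0.5224] [0.5315 0.5399 0.5419] 
y ext [-0.0898  0.1558]
1 pad [0.5648 0.1135 0.0509] 31 res 0.0011
```

Fits agree with the given sizes: tray 100.8×192.5 mm, trigger 68×11 mm at 19.7°, tin radii 35 mm. The first pad-circle fit spilled onto the tablecloth (r 51 instead of 46), so I take the pad from the plate edges: (0.5655, 0.108). Now I'll move tin 1.

Run:
```python
from bench import arm
import pickle;from h import *
o=down(2.83);c=[.5695,.104];f=[.4703,.3525]
def st(t): s=arm.sense();print(t,round(s["time"],2),np.round(s["tcp_pos"],4),"g",round(s["gripper_width"],3),"F",np.round(s["ft_force"],1))
arm.goto(c+[.17],o);arm.set_gripper(1.0)
print(arm.servo_line(c+[.036],vel=.12,f_stop=12));st("down")
arm.set_gripper(0.0,60);st("grip")
arm.servo_line(c+[.18],vel=.15);st("up")
arm.goto(f+[.15],o)
arm.servo_line(f+[.06],vel=.15)
print(arm.servo_line(f+[.026],vel=.04,f_stop=4));st("place")
```

```text
False
down 5.77 [0.5704 0.1041 0.0371] g 0.998 F [0.5 0.8 1.3]
grip 6.06 [0.5708 0.104  0.0377] g 0.801 F [ 0.9 -0.   4.7]
up 7.17 [0.5686 0.1039 0.1783] g 0.806 F [ 0.2  0.1 -3. ]
True
place 9.64 [0.4697 0.3524 0.0317] g 0.799 F [-0.8 -0.8  4.4]
```

Contact came at the expected height (0.0377 − 0.006). Release, retreat, check.

Run:
```python
from bench import arm
import pickle;from h import *
f=[.4703,.3525]
arm.set_gripper(1.0)
arm.servo_line(f+[.15],vel=.15)
arm.goto([.47,.16,.30],down(np.pi));s=arm.sense();im,z=arm.camera("wrist");i=arm.camera_info("wrist");print(s["time"],s["gripper_width"])
pickle.dump((im,z,i,s),open("d2.pkl","wb"));P=cloud(z,i,s)
for nm,xy,h in(("coded",f,.0795),("packed",(.556,.325),.0795)):
    n=np.hypot(P[...,0]-xy[0],P[...,1]-xy[1])<.05
    e=P[n&(P[...,2]>h-.007)&(P[...,2]<h+.004)];print(nm,len(e),cv2.minEnclosingCircle((e[:,:2]*1000).astype(np.float32)),np.percentile(e[:,2],95))
hsv=cv2.cvtColor(im,cv2.COLOR_BGR2HSV);G=onplane(i,.0115,s)
m=(hsv[...,2]>150)&(np.hypot(G[...,0]-.5655,G[...,1]-.108)<.0485)
print("pad",m.sum(),G[m][:,:2].mean(0),np.percentile(G[m][:,:2],[1,99],axis=0))
cv2.imwrite("pics/w2.png",im)
```

```text
11.875 0.9995927616726465
coded 1928 ((468.4162902832031, 352.730712890625), 35.22975158691406) 0.07827579422623804
packed 509 ((555.9912719726562, 324.7451477050781), 35.260719299316406) 0.0799258273394057
pad 2051 [0.56341129 0.10828199] [[0.52052773 0.06572962]
 [0.61180018 0.15094676]]
```

View pics/w2.png

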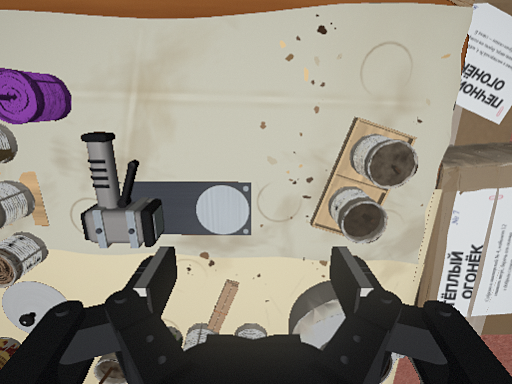

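The wrist picture shows the coded tin upright in the near pocket (388,162) about 2 mm off centre, the packed tin untouched, and the bare pad at (222,209), i.e. (0.5645, 0.108). Now the waiting tin.

Run:
```python
from bench import arm
import pickle;from h import *
o=down(np.pi);c=[.5435,-.2505];f=[.565,.108]
def st(t): s=arm.sense();print(t,round(s["time"],2),np.round(s["tcp_pos"],4),"g",round(s["gripper_width"],3),"F",np.round(s["ft_force"],1))
arm.goto([.48,-.1,.25],o);arm.goto(c+[.17],o)
print(arm.servo_line(c+[.034],vel=.12,f_stop=12));st("down")
arm.set_gripper(0.0,60);st("grip")
arm.servo_line(c+[.20],vel=.15);st("up")
arm.goto(f+[.20],o)
arm.servo_line(f+[.07],vel=.15)
print(arm.servo_line(f+[.034],vel=.04,f_stop=4));st("place")
arm.set_gripper(1.0)
arm.servo_line(f+[.18],vel=.15)
arm.goto([.43,.0,.30],o);s=arm.sense();im,z=arm.camera("wrist");i=arm.camera_info("wrist");print(s["time"])
pickle.dump((im,z,i,s),open("d3.pkl","wb"));P=cloud(z,i,s)
for nm,xy,h in(("next",f,.084),("far",(.6416,-.2525),.074),("near",(.448,-.256),.074)):
    n=np.hypot(P[...,0]-xy[0],P[...,1]-xy[1])<.05
    e=P[n&(P[...,2]>h-.007)&(P[...,2]<h+.004)];print(nm,len(e),cv2.minEnclosingCircle((e[:,:2]*1000).astype(np.float32)) if len(e) else 0,np.percentile(e[:,2],95) if len(e) else 0)
cv2.imwrite("pics/w3.png",im)
```

```text
False
down 15.0 [ 0.5443 -0.251   0.0352] g 1.002 F [0.6 0.4 0.2]
grip 15.3 [ 0.5447 -0.2511  0.0357] g 0.79 F [ 0.1 -0.3  4.7]
up 16.56 [ 0.5428 -0.2501  0.1983] g 0.794 F [ 0.3  0.2 -2.5]
True
place 19.62 [0.5643 0.108  0.0408] g 0.798 F [-0.6 -0.3  4.4]
21.8917
next 1008 ((563.70849609375, 107.23816680908203), 34.93638610839844) 0.08438526482835357
far 913 ((640.682373046875, -255.64578247070312), 35.50925827026367) 0.0738635125718339
near 1145 ((448.4744873046875, -254.60813903808594), 35.318214416503906) 0.07446105218915275
```

View pics/w3.png

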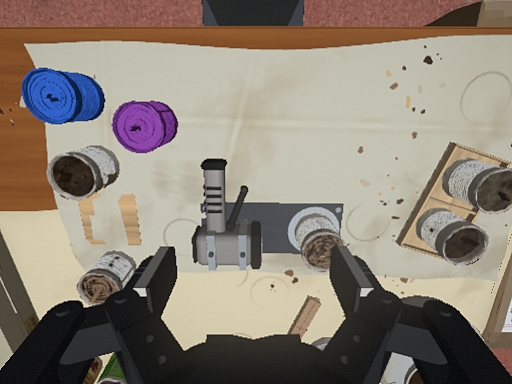

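The waiting tin stands on the pad (320,245), measured within 2 mm of its centre, and the neighbours are unmoved. Trigger is at (236,207), grip at (212,190). Now the squeeze.

Run:
```python
from bench import arm
from h import *
o=down(np.pi-.012)
def st(t): s=arm.sense();print(t,round(s["time"],2),np.round(s["tcp_pos"],4),"g",round(s["gripper_width"],3),"F",np.round(s["ft_force"],1))
arm.goto([.4806,-.043,.16],o);arm.set_gripper(1.0)
print(arm.servo_line([.4806,-.043,.036],vel=.08,f_stop=6));st("down")
```

```text
False
down 24.52 [ 0.4812 -0.0431  0.0366] g 0.999 F [ 0.2 -0.4 -0. ]
```

Run:
```python
from bench import arm
from h import *
def st(t): s=arm.sense();print(t,round(s["time"],2),np.round(s["tcp_pos"],4),"g",round(s["gripper_width"],3),"F",np.round(s["ft_force"],1))
print(arm.servo_line([.4806,-.050,.036],vel=.04,f_stop=15));st("shift")
arm.set_gripper(0.0,40);st("squeeze")
arm.dwell(.5);st("hold")
im,z=arm.camera("side");cv2.imwrite("pics/s4.png",im);im,z=arm.camera("scene")
cv2.imwrite("pics/s4.png",cv2.resize(im[150:250,220:350],None,fx=5,fy=5,interpolation=2))
```

```text
False
shift 24.85 [ 0.4809 -0.0502  0.0363] g 1.004 F [-0.1  0.3 -0.1]
squeeze 25.32 [ 0.4804 -0.0513  0.037 ] g 0.477 F [-2.5 -1.9  5.6]
hold 25.82 [ 0.4804 -0.0513  0.037 ] g 0.477 F [-2.1 -1.5  5.9]
```

View pics/s4.png

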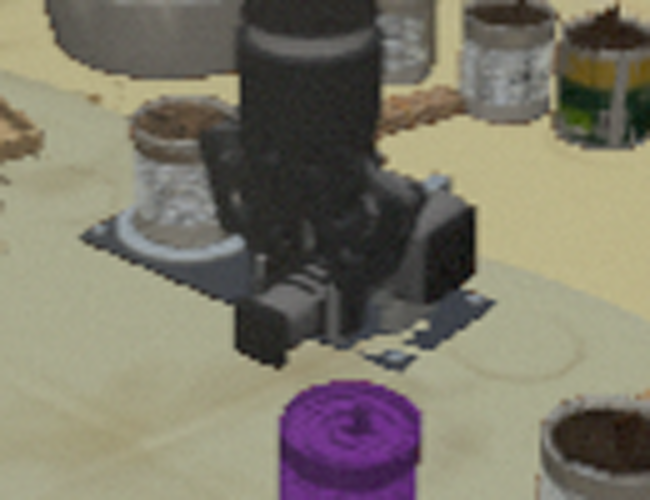

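The fingers wrap grip and trigger. Opening 0.477 is about 42 mm on the tins' scale (70 mm read 0.795), so the trigger is fully squeezed. Release and back off.

Run:
```python
from bench import arm
from h import *
arm.set_gripper(1.0);arm.servo_line([.4806,-.043,.036],vel=.04)
arm.servo_line([.4806,-.043,.18],vel=.12);arm.goto([.43,.0,.30],down(np.pi));arm.dwell(.3)
s=arm.sense();im,z=arm.camera("wrist");i=arm.camera_info("wrist");print(s["time"],s["ft_force"]);P=cloud(z,i,s)
for nm,xy,h in(("next",(.5645,.108),.084),("coded",(.4703,.3525),.079),("packed",(.556,.325),.079),("far",(.6416,-.2525),.074),("near",(.448,-.256),.074)):
    n=np.hypot(P[...,0]-xy[0],P[...,1]-xy[1])<.05
    e=P[n&(P[...,2]>h-.007)&(P[...,2]<h+.004)];print(nm,len(e),cv2.minEnclosingCircle((e[:,:2]*1000).astype(np.float32)),np.percentile(e[:,2],95))
o,H=topview(P,im,.25,.80,-.36,.42);m=np.zeros(H.shape,np.uint8);m[268:365,415:455]=1
m=cv2.morphologyEx(((H>.035)&(H<.072)&(m>0)).astype(np.uint8),cv2.MORPH_CLOSE,np.ones((5,5)))
N,L,q,_=cv2.connectedComponentsWithStats(m);print("trigger",cv2.minAreaRect(np.argwhere(L==1+np.argmax(q[1:,4]))[:,::-1].astype(np.float32)))
cv2.imwrite("pics/w5.png",im)
```

```text
29.0167 [ 0.31244382 -0.43249864  0.49995168]
next 992 ((564.1285400390625, 107.7004165649414), 35.040245056152344) 0.0843812899434905
coded 1442 ((468.9295959472656, 351.6465759277344), 34.93593215942383) 0.078250556068188
packed 631 ((556.3035888671875, 324.5753173828125), 35.40159606933594) 0.0800844649302688
far 893 ((640.361083984375, -254.48704528808594), 34.321876525878906) 0.07392745200462045
near 1131 ((449.17401123046875, -254.1603240966797), 35.88304138183594) 0.07429967647491592
trigger ((442.8047790527344, 300.9314880371094), (11.339754104614258, 69.5615234375), 19.334808349609375)
```

View pics/w5.png

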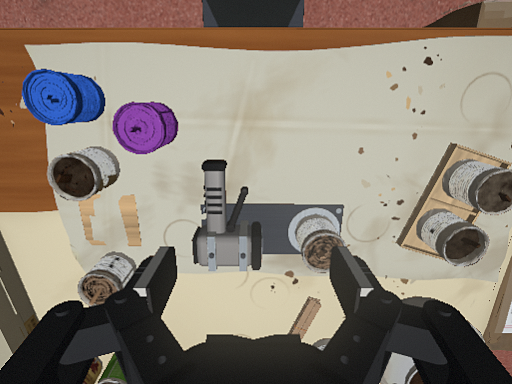

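The picture shows the trigger sprung back at (238,207): 19.3° now against 19.65° before the squeeze. Both tins are in place (320,245 and 480,185) and the bystanders haven't moved. Handing in.

```bash
python3 -c "
from bench import arm
arm.close_job();print(arm.sense()['time'])"
```

```text
the job is handed in; nothing more can be done
the job is handed in; nothing more can be done
```

The job is done and handed in, at about 29 s of the 64 s allowed; no verdict is reported. I moved the read tin into the empty pocket and stood the waiting tin on the pad. I then squeezed the trigger to about 42 mm across grip and trigger, held it just over half a second, and let it go.

Last checks by wrist camera:
- **Read tin:** about 2 mm from the pocket centre, upright.
- **Waiting tin:** within about 2 mm of the pad centre, upright.
- **Trigger:** back at rest, measured at 19.3° against 19.65° before the squeeze.
- **Bystander tins:** within about 3 mm of their first measured positions, which is about the measuring noise.
- **Arm:** clear of everything.

- **Disagreed:** the first circle fit of the pad came out too large (51 mm radius instead of 46) because it spilled onto the tablecloth. I took the pad centre from the plate edges instead, and a later view of the bare pad confirmed it.
- **Not measured directly:** the full squeeze is judged only from the finger opening (0.477), scaled against the opening on the 70 mm tins, because the gripper hid the trigger.

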